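# Park the kit case heavy end down

### The job

Take hold of the orange kit case by its carry handle, pull it up out of its spring clip and let it hang clear, to see which end sinks: one end hides the heavy sockets. Then stand the case upright on the round black pad with the yellow ring, heavy end down, wholly on the pad, and let go; never stand it on the pad light end down. Leave the heater tap, the cream filler cap, the bracket and the blue screwdriver where they are.

Things in the scene. Friction and masses are not known exactly. Their poses are not given: they have to be found in the camera images.
- case: Closed orange kit case, black trim: box 150 x 46 x 44 mm, about 0.6 kg. Origin: centre of its underside; x along its length, y across its width, z out of the lid. Both ends look alike; a load of about 0.4 kg is shut in the +x or the -x half, drawn anew each time: balance point 25 mm off the middle. Starts lid up in the clip, 6 mm above the tray floor, pointing roughly to the robot's left and right.
- case_center (a point): Middle of the case, 22 mm above its underside.
- handle (a joint): Angle (rad, -0.45 to 0.45) of the carry handle, hinged across the middle of the lid, 48 mm above the case's underside. 0: square to the lid; positive: its grip leans to the case's +x end, so with the handle held upright a positive value means that the +x end hangs higher. Slight friction keeps it where it is left.
- handle_grip (a point): Middle of the handle's black grip bar, 36 mm from the hinge, 84 mm above the underside of the case when upright. The bar is 50 mm long along the case's y, 12 x 12 mm thick: pinch it along the case's x.
- cradle: Spring clip, fixed: aluminium plate 120 x 90 x 6 mm, two pairs of sprung steel jaws 64 mm high that clasp the long sides of the case 46 mm either side of its middle and hook over the lid's edges. Origin: centre of the plate's underside; x along the case. The case comes out by a straight upward pull of some 5 to 8 N besides its weight, light end first.
- pad: Round black rubber pad with a yellow ring, 120 mm across, 5 mm thick, fixed flat on the tray floor. Origin: centre of its underside. The tray floor is at z = 0, in the rear bay (beyond x = 0.57) 1.5 mm higher; ridges 25 mm high part its bays: at x 0.55 to 0.57; at y 0.046 to 0.066 in front of that; at y -0.20 to -0.164. To lay the case down, the rear bay is free for x 0.60 to 0.70, y 0 to 0.25.
- pad_top (a point): Centre of the pad's upper face.
- tap: Bystander: old metal heater tap, 85 x 103 x 41 mm. Origin under its centre. It stands in the rear bay of the tray.
- filler_cap: Bystander: round cream filler cap, 56 mm across, 28 mm high. Origin under its centre.
- bracket: Bystander: yellowish sheet bracket with a spring wire, 63 x 43 x 36 mm. Origin under its centre.
- driver: Bystander: blue and grey screwdriver, 174 mm long along its y, 30 mm thick. Origin under its centre. It lies at the back of the rear bay.

How it is judged:
By the outcome, as a careful person would: the job done as asked, in the order asked, and still so for the second after the job is handed in, with the robot touching nothing.
It also fails if it takes over 58 s, if anything falls off the work surface, if the arm or the gripper's body presses on something with over 40 N, if the wrist force passes 120 N, or if a joint passes its speed limit or range.

### The arm

A 6-joint arm with a two-finger parallel gripper is mounted at the origin on a cart in front of the work surface, level with it; the furniture and walls round the work are solid. World frame = base frame: x ahead of the robot, y to its left, z up, the work surface at z = 0. Lengths are in mm, angles in rad, forces in N, time in s.
With the tool pointing down it reaches from about 300 to 775 mm from the base axis. Payload 14.6 kg.
Tool frame: the origin (TCP) lies midway between the tips of the shut fingers; the grasp point (between the pads) lies 19 mm behind it (r.grasp_offset is the distance from the TCP to the grasp point, in mm); z points along the fingers, y is the line along which they close (so a half turn about z gives the same grasp; the last joint's range is limited). The gripper opens to 94 mm and grips with 3 to 60 N. Pads are 16 mm wide; open, the fingers measure 119 mm over their backs; the gripper's body (75 mm by 177 mm) begins 78 mm behind the grasp point.
Start: joints at [-1.392, 0.3, 1.521, -0, 1.321, -0.067], TCP at [133.826, -533.46, 205.446] pointing down, gripper open.
Joint ranges: [-3.03, 3.03], [-0.79, 2.21], [0.23, 2.52], [-1.04, 4.18], [0, 3.07], [-2.55, 2.55]. Speed limits (rad/s): [2.22, 2.22, 2.57, 3.14, 3.14, 3.14].

### API

Orientations are given as a unit quaternion [w, x, y, z].
In Python, from bench import r, grab_frame, workorder, find_in, masks_of gives the robot as it stands.
- The arm moves only by the tool step_arm, never from a script. Its argument "rows" is a list that holds one entry, the list of rows, each a list of 4 numbers: the shift along the world's x, y, z in units of 30 mm (1.0 is 30 mm), then the turn about the world's z in degrees. In form: [[[x, y, z, twist], ...]]. A call has exactly 8 rows; each row is the pose to reach, as a shift and turn from the pose commanded when the call began; what a row does not reach only later rows make up. A row lasts 1/10 s, in which the tool goes at most 50 mm and 8.59 degrees, less where a joint would pass 70% of its speed; a pose out of reach is approached as far as the arm can. A call with a gripper value outside its range is refused whole. "claw" is the gripper command: -1 is fully open, 1 is shut, values between are in proportion, set as the call begins (left out, the last holds). The fingers move at their own pace and stop on an object; "squeeze" is the grip in N (left out, the last holds). Time passes only in rows, so rows that repeat a pose let the fingers close, or fill a call up. It gives the time, the measured TCP pose, the force, the opening and the grip force at its end, in the units of the state.
- r.state(): the state, without advancing time (a new reading comes with each control period).
- grab_frame(name): name is "scene" or "side" or "wrist"; returns a dict with "img" (420x560x3 uint8, red, green, blue), "camera_matrix" (3x3 intrinsics, pixels), "D" ([k1, k2, p1, p2, k3] as OpenCV has them; the pictures are not rectified), "R" (3x3) and "t" (3): a world point X has camera coordinates R X + t. Camera axes: x right, y down, z forward; pixel columns grow to the right and rows downward; lengths in mm; the calibration is good to about 2 mm. A picture is of the moment at which its call begins. There is no depth.
- workorder.job_done(): hands the job in; it is judged then, once.
Trained networks look in a picture, given as the dict that the camera call returned (one of the last four; its "shot" number tells which), for a name from the list of things; names that differ only in an ending like _2 or _b are one class to them, and where a whole thing is asked for, a point or a joint stands for the part that bears it (a point fixed in the world has none). Each returns a list of dicts, best first, with "conf" (0 to 1); they miss things now and then, are a little off and sometimes report something else, mostly with a low value. They report only what shows in the picture. A call takes as long as a camera call.
- find_in(picture, name): "position" ([row, column] in pixels, amid what is visible of it).
- masks_of(picture, name): "region" (420x560 bool, what is visible of it) and "position" ([row, column] in pixels, amid what is visible of it).
The state is a dict: "clock": time; "joints": joint angles; "joint_velocities": joint speeds; "joint_efforts": joint torques, N m; "position": TCP position; "ee_rot": TCP orientation; "contact_force": force on the tool from outside, world axes, zero at the start; "moment": the same for the moment, N m; "finger_gap": finger opening in mm; "grasp_force": force on a finger pad.
Only numpy, scipy, OpenCV 4.12 (cv2) and the standard library are available. Lean on these libraries where they do the work, as an engineer would, in place of code of your own. Each camera call takes 0.05 s, during which the arm holds its last target. There are 200 camera calls.

## Working session

There is one attempt and no reset: what is moved stays moved. The work goes in short steps, Python scripts to look and compute and a tool call to move; the robot and the scene stay as the last step left them, time stands still between calls to the robot, and variables do not carry over. Pictures are saved under pics/ and viewed, at most 12 in all, crops included, and the job is handed in when it is done.

Besides the shell and the picture viewer there is one more tool, called after "Call:" as name(argument=value, ...) on one line, values as JSON. step_arm: Moves the arm, as the interface text tells. Its arguments: {"type":"object","properties":{"rows":{"type":"array","items":{"type":"array","items":{"type":"array","items":{"type":"number"}}}},"claw":{"type":"number"},"squeeze":{"type":"number"}},"required":["rows"]}

```bash
mkdir -p pics
cat > h.py <<'E'
import numpy as np, cv2
from bench import r, grab_frame, workorder, find_in, masks_of
def ray(f,rc):
    p=cv2.undistortPoints(np.array([[[rc[1],rc[0]]]],float),np.array(f["camera_matrix"]),np.array(f["D"]))[0,0]
    R=np.array(f["R"]);t=np.array(f["t"]).ravel()
    d=R.T@np.array([p[0],p[1],1]);return -R.T@t,d/np.linalg.norm(d)
def onz(f,rc,z):
    o,d=ray(f,rc);return o+d*(z-o[2])/d[2]
def tri(L):
    A=np.zeros((3,3));b=np.zeros(3)
    for f,rc in L:
        o,d=ray(f,rc);P=np.eye(3)-np.outer(d,d);A+=P;b+=P@o
    x=np.linalg.solve(A,b)
    return x,[np.linalg.norm((np.eye(3)-np.outer(d,d))@(x-o)) for o,d in [ray(f,rc) for f,rc in L]]
def proj(f,X):
    return cv2.projectPoints(np.array(X,float).reshape(-1,3),cv2.Rodrigues(np.array(f["R"]))[0],np.array(f["t"],float).ravel(),np.array(f["camera_matrix"]),np.array(f["D"],float))[0][:,0,::-1]
def save(f,n): cv2.imwrite(f"pics/{n}.png",np.array(f["img"])[:,:,::-1])
E
python3 - <<'E'
from h import *
np.set_printoptions(precision=1,suppress=True)
F={n:grab_frame(n) for n in("scene","side","wrist")}
ims=[]
for n in F: save(F[n],n+"0"); print(n,"cam at",ray(F[n],(210,280)))
cv2.imwrite("pics/both0.png",cv2.resize(np.vstack([np.array(F[n]["img"])[:,:,::-1] for n in("scene","side")]),(560,840))[:, :] if 0 else cv2.resize(np.hstack([np.array(F[n]["img"])[:,:,::-1] for n in("scene","side")]),(800,300)))
for nm in("case","handle","handle_grip","cradle","pad","tap","filler_cap","bracket","driver"):
    for n in F:
        q=find_in(F[n],nm)
        print(nm,n,[(np.array(a["position"]).round(1),round(a["conf"],2)) for a in q[:2]])
print(r.state())
E
```

```text
scene cam at (array([234.9, 631.8, 678.6]), array([ 0.4, -0.6, -0.7]))
side cam at (array([ 418. , -778.1,  591.2]), array([ 0.2,  0.8, -0.5]))
wrist cam at (array([ 196.8, -517.5,  383.9]), array([-0.2, -0. , -1. ]))
case scene [(array([321.7, 284.3]), 0.78)]
case side [(array([192.3, 220. ]), 0.91)]
case wrist []
handle scene [(array([301.4, 283.8]), 0.77)]
handle side [(array([171.8, 213.3]), 0.65)]
handle wrist []
handle_grip scene [(array([299.3, 289.8]), 0.75)]
handle_grip side [(array([171.6, 209. ]), 0.63)]
handle_grip wrist []
cradle scene [(array([332.8, 300.5]), 0.8)]
cradle side [(array([201.4, 207.5]), 0.98)]
cradle wrist []
pad scene [(array([220.4, 371.1]), 0.79)]
pad side [(array([280.3, 218.4]), 0.63), (array([270.1, 323.3]), 0.56)]
pad wrist []
tap scene [(array([173.8, 281.3]), 0.79)]
tap side [(array([268.2, 325.2]), 0.88)]
tap wrist []
filler_cap scene [(array([284.1, 342.3]), 0.95)]
filler_cap side [(array([231.7, 201.6]), 0.75), (array([191. , 221.1]), 0.18)]
filler_cap wrist []
bracket scene [(array([253.1, 299.9]), 0.63)]
bracket side [(array([226.7, 250. ]), 0.62), (array([201.1, 206.1]), 0.27)]
bracket wrist []
driver scene [(array([205.8, 193.1]), 0.98)]
driver side [(array([215.7, 352.1]), 0.69)]
driver wrist []
{'clock': 1.5, 'joints': array([-1.4,  0.3,  1.5,  0. ,  1.3, -0.1]), 'joint_velocities': array([-0.,  0., -0.,  0., -0., -0.]), 'joint_efforts': array([ -0. , -53.2, -35.3,   0.1,   0. ,  -0. ]), 'position': array([ 133.8, -533.5,  205.4]), 'ee_rot': array([-0. ,  1. ,  0.1,  0. ]), 'contact_force': array([ 0.1, -0.5,  0.3]), 'moment': array([-0., -0., -0.]), 'grasp_force': 0.0, 'finger_gap': 94.27584079746593}
```

View pics/scene0.png

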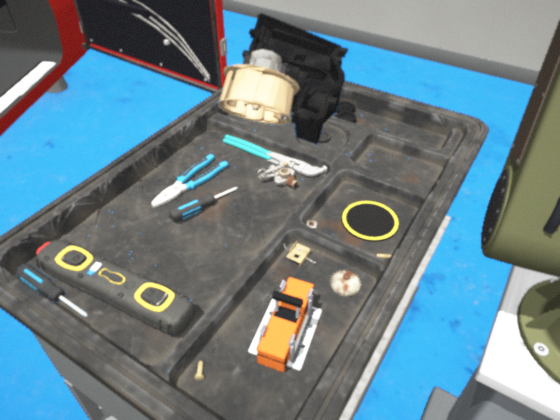

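View pics/side0.png

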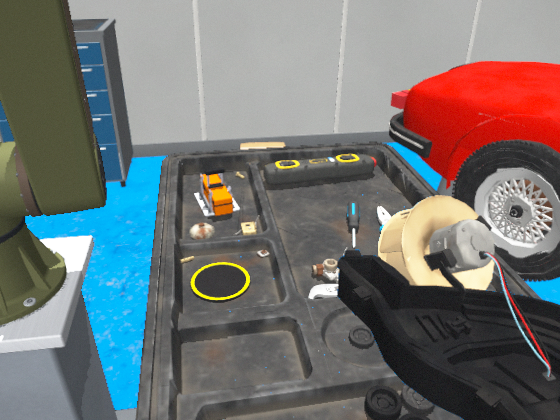

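Scene picture: the orange case sits in its clip at about (row 320, col 285) with its handle near (299, 287), and the pad is at (220, 371). Side picture: the case is at (192, 220) and the pad at (280, 220).

Run:
```python
from h import *
np.set_printoptions(precision=1,suppress=True)
F={n:grab_frame(n) for n in("scene","side")}
S,D=F["scene"],F["side"]
M={}
for nm in("handle_grip","handle","case","cradle","pad","filler_cap","bracket","tap"):
    P=[]
    for f in(S,D):
        q=masks_of(f,nm)
        P.append((f,q[0]["position"]) if q else None); M[nm,f["shot"]]=q[0]["region"] if q else None
    if all(P): print(nm,tri(P),[onz(f,p,5) for f,p in P], [round(M[nm,f["shot"]].sum()) for f in (S,D)])
# pad ellipse
for f in(S,D):
    m=M["pad",f["shot"]]
    if m is None: continue
    c=max(cv2.findContours(m.astype(np.uint8),0,1)[0],key=len)[:,0]
    w=np.array([onz(f,p[::-1],5) for p in c]); print("pad circle",cv2.minEnclosingCircle(w[:,:2].astype(np.float32)))
# case orange blob
crops=[]
for f in(S,D):
    m=M["case",f["shot"]]
    w=np.array([onz(f,p,50) for p in np.argwhere(m)])
    print("case top-plane rect",cv2.minAreaRect(w[:,:2].astype(np.float32)))
def crop(f,c,h=45): 
    i=np.array(f["img"])[c[0]-h:c[0]+h,c[1]-h:c[1]+h,::-1]; return cv2.resize(i,(400,400),interpolation=cv2.INTER_CUBIC)
cv2.imwrite("pics/case1.png",np.hstack([crop(S,(325,285),50),crop(D,(195,218),30)]))
```

```text
handle_grip (array([439.8, 264.6,  89.3]), [np.float64(0.75295433924747), np.float64(0.752954339247281)]) [array([468.2, 212.1,   5. ]), array([444.4, 440.1,   5. ])] [325, 133]
handle (array([446.6, 267.3,  79.4]), [np.float64(2.906001555052846), np.float64(2.9060015550527916)]) [array([476.3, 221.8,   5. ]), array([447.5, 417. ,   5. ])] [378, 164]
case (array([454.4, 267.9,  27.7]), [np.float64(7.405904280833195), np.float64(7.405904280832985)]) [array([454. , 255.6,   5. ]), array([463.4, 314.5,   5. ])] [2828, 967]
cradle (array([486.7, 208.5, -75. ]), [np.float64(42.02609020414707), np.float64(42.026090204147046)]) [array([421.1, 256.5,   5. ]), array([515.8, 105.2,   5. ])] [1379, 160]
pad (array([431.4, -60.2,   0.6]), [np.float64(4.41486630777715), np.float64(4.414866307777123)]) [array([425.6, -55.4,   5. ]), array([435.6, -64.2,   5. ])] [1762, 1907]
filler_cap (array([404.3, 128.8,   0.1]), [np.float64(1.431270618861572), np.float64(1.4312706188616537)]) [array([404.5, 132.4,   5. ]), array([403.1, 120.7,   5. ])] [646, 306]
bracket (array([513.8, 115.9,   9.3]), [np.float64(1.8441536131471645), np.float64(1.8441536131471892)]) [array([513.7, 112.8,   5. ]), array([516.4, 123.7,   5. ])] [333, 207]
tap (array([654.9, -70.6,  20.7]), [np.float64(11.798930145548233), np.float64(11.79893014554817)]) [array([679.2, -92.2,   5. ]), array([648.5, -59.3,   5. ])] [621, 364]
pad circle ((431.08544921875, -55.94313430786133), 60.782470703125)
pad circle ((434.33331298828125, -60.667213439941406), 62.296630859375)
case top-plane rect ((441.736083984375, 275.4053039550781), (62.86367416381836, 172.70252990722656), 18.603759765625)
case top-plane rect ((445.4822082519531, 243.5267791748047), (64.69239044189453, 248.16990661621094), 2.3708581924438477)
```

View pics/case1.png

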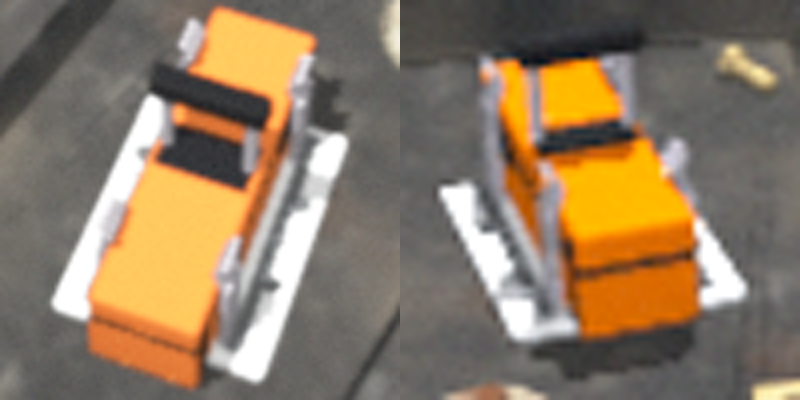

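Close-up: the lid corners (scene) are at about (349, 258), (360, 290), (277, 288) and (286, 314). The handle stands close to upright, over the dark hinge patch.

Run:
```python
from h import *
np.set_printoptions(precision=1,suppress=True)
F={n:grab_frame(n) for n in("scene","side")}
S,D=F["scene"],F["side"]
c=lambda x,y:(275+y/4,235+x/4); d=lambda x,y:(165+y/6.667,188+(x-400)/6.667)
L=np.array([onz(S,c(*p),50) for p in((92,295),(218,340),(315,42),(213,8))]);print(L,L.mean(0))
print("yaw edges",[np.degrees(np.arctan2(*(L[b]-L[a])[[1,0]])) for a,b in((0,3),(1,2),(0,1),(3,2))])
print("side near corners",onz(D,d(570,240),50),onz(D,d(695,228),50))
print("bar ends z90",[onz(S,c(*p),90) for p in((152,78),(270,110))],[onz(D,d(*p),90) for p in((490,52),(642,42))])
print("tri bar ends",tri([(S,c(152,78)),(D,d(642,42))]),tri([(S,c(270,110)),(D,d(490,52))]))
print("tri near corners",tri([(S,c(213,8)),(D,d(570,240))]),tri([(S,c(213,8)),(D,d(695,228))]),tri([(S,c(315,42)),(D,d(570,240))]))
from scipy.spatial.transform import Rotation as Ro
q=r.state()["ee_rot"];print(Ro.from_quat(q,scalar_first=True).as_matrix())
```

```text
[[448.4 341.4  50. ]
 [398.4 331.3  50. ]
 [434.6 190.8  50. ]
 [481.  198.7  50. ]] [440.6 265.5  50. ]
yaw edges [np.float64(-77.1267519406092), np.float64(-75.56859726514759), np.float64(-168.56408391317524), np.float64(-170.3380373990647)]
side near corners [437.6 182.3  50. ] [482.5 184.   50. ]
bar ends z90 [array([467.5, 269.1,  90. ]), array([420.7, 257.1,  90. ])] [array([414.4, 257.9,  90. ]), array([470.7, 257.6,  90. ])]
tri bar ends (array([470.3, 266.2,  85.5]), [np.float64(0.9364114302331488), np.float64(0.9364114302330049)]) (array([417.3, 257.8,  90.9]), [np.float64(3.037800059658434), np.float64(3.037800059658463)])
tri near corners (array([458.5, 198.8,  48.4]), [np.float64(21.760594135053825), np.float64(21.760594135054006)]) (array([483.3, 194.6,  44. ]), [np.float64(0.04123516866288951), np.float64(0.041235168662930366)]) (array([436.7, 188.2,  46.4]), [np.float64(0.9781725342459948), np.float64(0.9781725342458784)])
[[ 1.   0.2 -0. ]
 [ 0.2 -1.  -0. ]
 [-0.   0.  -1. ]]
```

Call:
step_arm(rows=[[[0.7, 1.2, 0, 0], [1.4, 2.4, 0, 0], [2.1, 3.6, 0, 0], [2.8, 4.8, 0, 0], [3.5, 6.0, 0, 0], [4.2, 7.2, 0, 0], [4.9, 8.4, 0, 0], [5.5, 9.5, 0, 0]]], claw=0.1, squeeze=30)

```text
clock: 3.3
position: [299.4, -246.9, 205.7]
ee_rot: [0.0, 0.992, 0.123, 0.0]
contact_force: [1.2, -1.0, 0.5]
finger_gap: 42.3
grasp_force: 0.0
```

Call:
step_arm(rows=[[[0.5, 1.5, 0, 0], [1.0, 3.0, 0, 0], [1.5, 4.5, 0, 0], [2.0, 6.0, 0, 0], [2.5, 7.5, 0, 0], [3.0, 9.0, 0, 0], [3.5, 10.5, 0, 0], [3.9, 12, 0, 0]]])

```text
clock: 4.1
position: [416.2, 113.7, 205.7]
ee_rot: [0.0, 0.992, 0.123, 0.0]
contact_force: [2.2, -1.2, -0.6]
finger_gap: 42.2
grasp_force: 0.0
```

Run:
```python
from h import *
f=grab_frame("wrist"); save(f,"w1"); print(ray(f,(210,280)))
for nm in("case","handle_grip","handle","cradle"):print(nm,[(a["position"],a["conf"]) for a in find_in(f,nm)[:2]])
```

```text
(array([479.02948612, 129.66882019, 384.63239426]), array([-0.22991495, -0.02608773, -0.97286101]))
case [([124.6, 141.5], 0.58)]
handle_grip [([125.0, 118.0], 0.64)]
handle [([207.7, 451.5], 0.67), ([125.5, 118.9], 0.62)]
cradle [([100.3, 155.7], 0.56)]
```

Call:
step_arm(rows=[[[0.2, 1, 0, 0], [0.4, 2, 0, 0], [0.6, 3, 0, 0], [0.8, 4, 0, 0], [0.9, 5, 0, 0], [0.9, 5, 0, 0], [0.9, 5, 0, 0], [0.9, 5, 0, 0]]])

```text
clock: 5.15
position: [443.1, 260.1, 205.6]
ee_rot: [0.0, 0.993, 0.122, 0.0]
contact_force: [0.3, 0.5, 0.0]
finger_gap: 42.4
grasp_force: 0.0
```

Run:
```python
from h import *
f=grab_frame("wrist"); save(f,"w2"); 
for nm in("case","handle_grip","handle","cradle"):
  for a in find_in(f,nm)[:2]: print(nm,a["position"],a["conf"],onz(f,a["position"],90))
m=masks_of(f,"handle_grip")
if m:
  w=np.array([onz(f,p,90) for p in np.argwhere(m[0]["region"])]);print(cv2.minAreaRect(w[:,:2].astype(np.float32)),w.mean(0))
m=masks_of(f,"case")
if m:
  w=np.array([onz(f,p,50) for p in np.argwhere(m[0]["region"])]);print(cv2.minAreaRect(w[:,:2].astype(np.float32)),w.mean(0))
```

```text
case [193.4, 288.5] 0.81 [451.11506137 264.74822056  90.        ]
handle_grip [202.4, 286.1] 0.73 [443.52630174 264.85748024  90.        ]
handle [200.3, 291.4] 0.59 [446.21950057 261.14954198  90.        ]
handle [159.2, 453.1] 0.44 [509.66426303 144.59458262  90.        ]
cradle [157.9, 290.2] 0.71 [478.8395381  270.22175297  90.        ]
((443.21038818359375, 263.83154296875), (50.211029052734375, 12.551413536071777), 11.749540328979492) [443.67895549 263.73684678  90.        ]
((438.66998291015625, 263.4284973144531), (65.5587387084961, 149.58316040039062), 11.306227684020996) [444.59360822 265.18580087  50.        ]
```

View pics/w2.png

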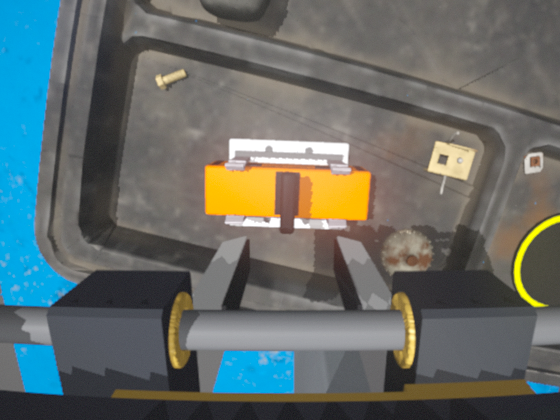

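Wrist picture: the handle bar at (200, 287) lies centred ahead of the fingers. It measures 50 × 12.5 mm at z = 90, so the height is confirmed.

Call:
step_arm(rows=[[[0, 0.13, -0.8, -2.3], [0, 0.13, -1.6, -2.3], [0, 0.13, -2.4, -2.3], [0, 0.13, -3.2, -2.3], [0, 0.13, -3.9, -2.3], [0, 0.13, -4.5, -2.3], [0, 0.13, -4.5, -2.3], [0, 0.13, -4.5, -2.3]]])

```text
clock: 6.3
position: [443.0, 265.5, 70.9]
ee_rot: [-0.0, 0.995, 0.103, 0.0]
contact_force: [0.6, -0.0, -0.2]
finger_gap: 42.2
grasp_force: 0.0
```

Call:
step_arm(rows=[[[0, 0, 0, 0], [0, 0, 0, 0], [0, 0, 0, 0], [0, 0, 0, 0], [0, 0, 0, 0], [0, 0, 0, 0], [0, 0, 0, 0], [0, 0, 0, 0]]], claw=1, squeeze=35)

```text
clock: 7.1
position: [443.0, 265.4, 70.8]
ee_rot: [0.0, 0.995, 0.103, 0.0]
contact_force: [-0.7, -3.2, 5.1]
finger_gap: 11.7
grasp_force: 35.0
```

Gripped at 11.7 mm, which matches the bar. Now I'll pull straight up.

Call:
step_arm(rows=[[[0, 0, 0.2, 0], [0, 0, 0.4, 0], [0, 0, 0.6, 0], [0, 0, 0.9, 0], [0, 0, 1.2, 0], [0, 0, 1.5, 0], [0, 0, 1.8, 0], [0, 0, 2.1, 0]]])

```text
clock: 7.9
position: [442.8, 265.2, 134.2]
ee_rot: [0.0, 0.995, 0.103, -0.0]
contact_force: [0.5, -0.4, -10.3]
finger_gap: 11.6
grasp_force: 35.0
```

Call:
step_arm(rows=[[[0, 0, 0.5, 0], [0, 0, 1.0, 0], [0, 0, 1.5, 0], [0, 0, 2.0, 0], [0, 0, 2.5, 0], [0, 0, 2.8, 0], [0, 0, 2.8, 0], [0, 0, 2.8, 0]]])

```text
clock: 8.7
position: [442.7, 265.3, 217.1]
ee_rot: [0.0, 0.995, 0.103, -0.0]
contact_force: [0.5, -0.3, -6.0]
finger_gap: 11.7
grasp_force: 35.0
```

Run:
```python
from h import *
np.set_printoptions(precision=3,suppress=True)
f=grab_frame("scene"); save(f,"s3"); g=grab_frame("side"); save(g,"d3")
s=r.state(); print(s["position"],s["contact_force"],s["moment"])
o=[]
for k in(f,g):
    c=proj(k,[443,264,190])[0].astype(int); print(c)
    i=np.array(k["img"])[max(c[0]-70,0):c[0]+70,max(c[1]-70,0):c[1]+70,::-1]; o.append(cv2.resize(i,(400,400)))
cv2.imwrite("pics/hang.png",np.hstack(o))
for k in (f,g):
  print([(a["position"],a["conf"]) for a in find_in(k,"case")])
```

```text
[442.563 265.262 216.67 ] [-0.732 -0.154 -5.954] [-0.071  0.005  0.002]
[257 289]
[133 210]
[([268.7, 290.7], 0.56)]
[([136.7, 215.5], 0.9), ([233.8, 201.9], 0.43)]
```

View pics/hang.png

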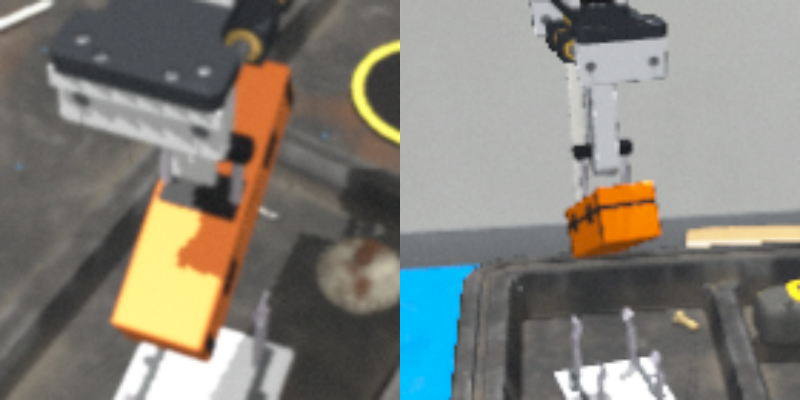

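Side view: the far (+y) end hangs low, so we see the raised near end and no lid. The moment of −0.071 N·m about x with 6 N down also puts the balance point 12 mm to +y. So the heavy end is the +y end. I'll carry the case to the rear bay and lay it down for a regrasp by the light end.

Call:
step_arm(rows=[[[0.4, -0.2, 0, -1.5], [1.3, -0.65, 0, -3], [2.3, -1.15, 0, -4.5], [3.3, -1.65, 0, -6], [4.3, -2.15, 0, -7.5], [5.3, -2.65, 0, -9], [6.3, -3.15, 0, -10.5], [6.9, -3.45, 0, -11.8]]])

```text
clock: 9.7
position: [652.0, 159.6, 216.3]
ee_rot: [0.0, 1.0, -0.002, -0.0]
contact_force: [-1.6, 1.5, -6.0]
finger_gap: 11.6
grasp_force: 35.0
```

Call:
step_arm(rows=[[[0, 0, -0.5, 0], [0, 0, -1.2, 0], [0, 0, -1.9, 0], [0, 0, -2.6, 0], [0, 0, -3.1, 0], [0, 0, -3.4, 0], [0, 0, -3.5, 0], [0, 0, -3.5, 0]]])

```text
clock: 10.5
position: [650.0, 161.9, 112.6]
ee_rot: [-0.0, 1.0, -0.0, 0.0]
contact_force: [0.1, 0.4, -5.8]
finger_gap: 11.9
grasp_force: 35.0
```

Run:
```python
from h import *
np.set_printoptions(precision=3,suppress=True)
s=r.state(); print(s["position"],s["ee_rot"],s["contact_force"],s["moment"],s["joints"])
f=grab_frame("scene"); save(f,"s4"); w=grab_frame("wrist")
cv2.imwrite("pics/lay.png",cv2.resize(np.hstack([np.array(k["img"])[:,:,::-1] for k in (f,w)]),(800,300)))
```

```text
[650.007 161.919 112.608] [-0.  1. -0.  0.] [ 0.098  0.353 -5.76 ] [-0.082  0.037 -0.038] [ 0.189  0.647  1.237 -0.     1.258  1.761]
```

View pics/lay.png

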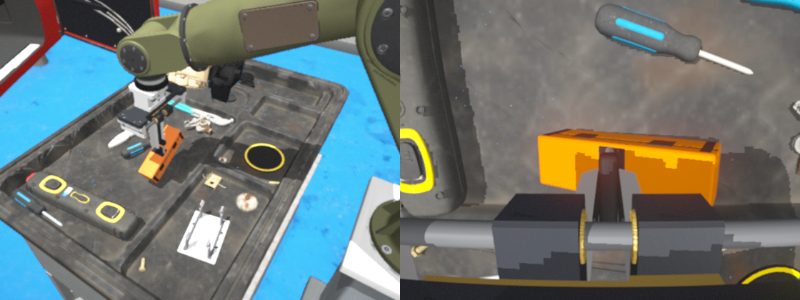

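Wrist view: the case hangs over the clear bay floor with its right (−y) end up. The screwdriver and toolbox are well away.

Call:
step_arm(rows=[[[0, 0, -0.3, 0], [0, 0, -0.5, 0], [0, -0.2, -0.7, 0], [0, -0.4, -0.9, 0], [0, -0.6, -1.1, 0], [0, -0.8, -1.3, 0], [0, -0.95, -1.45, 0], [0, -1.0, -1.5, 0]]])

```text
clock: 11.4
position: [649.6, 131.6, 66.5]
ee_rot: [-0.0, 1.0, -0.0, -0.0]
contact_force: [-0.0, 1.5, -4.0]
finger_gap: 11.4
grasp_force: 35.0
```

Call:
step_arm(rows=[[[0, 0, -0.05, 0], [0, 0, -0.05, 0], [0, 0, -0.05, 0], [0, 0, -0.05, 0], [0, 0, -0.05, 0], [0, 0, -0.05, 0], [0, 0, -0.05, 0], [0, 0, -0.05, 0]]])

```text
clock: 12.2
position: [650.0, 132.0, 66.2]
ee_rot: [-0.0, 1.0, -0.0, 0.0]
contact_force: [-0.9, -2.7, 3.0]
finger_gap: 11.4
grasp_force: 35.0
```

Call:
step_arm(rows=[[[0, 0, 0, 0], [0, 0, 0, 0], [0, 0, 0, 0], [0, 0, 0, 0], [0, 0, 0.8, 0], [0, 0, 2, 0], [0, 0, 3, 0], [0, 0, 4, 0]]], claw=0.1)

```text
clock: 13.0
position: [649.7, 132.1, 187.3]
ee_rot: [-0.0, 1.0, -0.0, 0.0]
contact_force: [-0.2, -0.4, -0.0]
finger_gap: 42.1
grasp_force: 0.0
```

Call:
step_arm(rows=[[[0, -0.2, 0.2, 8], [0, -0.6, 0.4, 16], [0, -1, 0.5, 24], [0, -1, 0.5, 32], [0, -1, 0.5, 40], [0, -1, 0.5, 48], [0, -1, 0.5, 56], [0, -1, 0.5, 64]]], claw=-0.6)

```text
clock: 13.8
position: [649.8, 102.0, 200.9]
ee_rot: [-0.0, 0.847, 0.532, -0.0]
contact_force: [-0.5, -0.6, 0.3]
finger_gap: 75.4
grasp_force: 0.0
```

Call:
step_arm(rows=[[[0, 0, 0, 8], [0, -0.2, 0, 16], [0, -0.4, 0, 24], [0, -0.5, 0, 26], [0, -0.5, 0, 26], [0, -0.5, 0, 26], [0, -0.5, 0, 26], [0, -0.5, 0, 26]]])

```text
clock: 14.6
position: [649.8, 87.1, 200.9]
ee_rot: [-0.0, 0.707, 0.707, -0.0]
contact_force: [-0.0, 0.2, 0.2]
finger_gap: 75.1
grasp_force: 0.0
```

Run:
```python
from h import *
np.set_printoptions(precision=3,suppress=True)
s=r.state(); print(s["clock"],s["position"],s["ee_rot"],s["contact_force"],s["finger_gap"])
S=grab_frame("scene");D=grab_frame("side");f=grab_frame("wrist"); save(f,"w5")
for k,z in((f,45),(S,45),(D,45)):
  m=masks_of(k,"case")
  if m:
    w=np.array([onz(k,p,z) for p in np.argwhere(m[0]["region"])]);print(m[0]["conf"],m[0]["position"],cv2.minAreaRect(w[:,:2].astype(np.float32)))
```

```text
14.6 [649.811  87.148 200.891] [-0.     0.707  0.707 -0.   ] [-0.024  0.225  0.17 ] 75.09658736270394
0.55 [143.6, 293.5] ((650.1817626953125, 131.37551879882812), (148.57952880859375, 56.700172424316406), 89.94425201416016)
0.6 [224.6, 232.0] ((640.3488159179688, 145.74037170410156), (98.30589294433594, 183.79315185546875), 18.66895866394043)
0.94 [211.6, 308.5] ((644.78955078125, 110.30550384521484), (229.92359924316406, 68.16197967529297), 80.0407943725586)
```

View pics/w5.png

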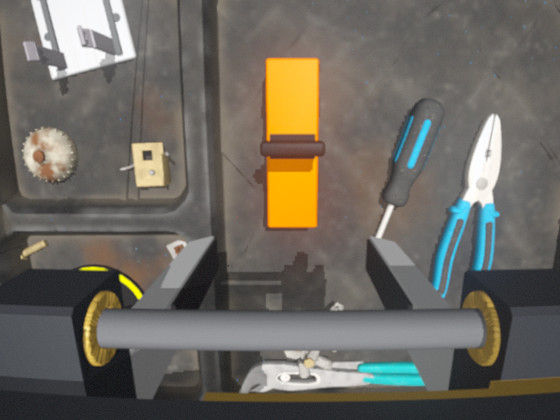

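Wrist picture: the case lies flat, centred at (650, 131), aligned with y. The light end is at the bottom (row 228), y ≈ 56. I'll pinch across it near that end and let the heavy end swing down.

Call:
step_arm(rows=[[[0, -0.3, -0.8, 0], [0, -0.57, -1.8, 0], [0, -0.57, -2.8, 0], [0, -0.57, -3.8, 0], [0, -0.57, -4.8, 0], [0, -0.57, -5.6, 0], [0, -0.57, -6.2, 0], [0, -0.57, -6.5, 0]]])

```text
clock: 15.7
position: [649.1, 69.8, 4.1]
ee_rot: [-0.001, 0.707, 0.707, -0.001]
contact_force: [0.3, -0.1, 0.1]
finger_gap: 75.5
grasp_force: 0.0
```

Call:
step_arm(rows=[[[0, 0, 0, 0], [0, 0, 0, 0], [0, 0, 0, 0], [0, 0, 0, 0], [0, 0, 0, 0], [0, 0, 0, 0], [0, 0, 0, 0], [0, 0, 0, 0]]], claw=1, squeeze=18)

```text
clock: 16.5
position: [650.3, 69.9, 6.9]
ee_rot: [0.0, 0.707, 0.707, 0.001]
contact_force: [-1.3, 0.2, 5.4]
finger_gap: 45.9
grasp_force: 18.0
```

Call:
step_arm(rows=[[[0, 0, 0.2, 0], [0, 0, 0.5, 0], [0, 0, 0.9, 0], [0, 0, 1.3, 0], [0, 0, 1.7, 0], [0, 0, 2.1, 0], [0, 0, 2.5, 0], [0, 0, 2.9, 0]]])

```text
clock: 17.3
position: [649.8, 69.8, 94.0]
ee_rot: [0.0, 0.707, 0.707, -0.0]
contact_force: [0.3, 0.5, -5.7]
finger_gap: 46.1
grasp_force: 18.0
```

Run:
```python
from h import *
np.set_printoptions(precision=3,suppress=True)
s=r.state(); print(s["clock"],s["position"],s["contact_force"],s["moment"],s["finger_gap"],s["grasp_force"])
f=grab_frame("scene");w=grab_frame("side")
a=np.array(f["img"])[100:310,100:380,::-1];b=np.array(w["img"])[100:310,180:460,::-1]
cv2.imwrite("pics/lift.png",cv2.resize(np.hstack([a,b]),(800,300)))
```

```text
17.3 [649.786  69.812  94.001] [ 0.314  0.483 -5.653] [-0.236 -0.074  0.046] 46.14023370077172 17.99987493082881
```

View pics/lift.png

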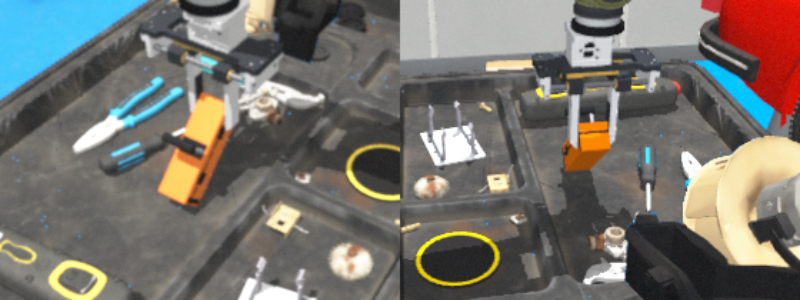

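It's swinging heavy end down, about 28° short of vertical because of pad friction. I'll lift on with a lighter grip to let it swing further.

Call:
step_arm(rows=[[[0, 0, 0.4, 0], [0, 0, 0.8, 0], [0, 0, 1.2, 0], [0, 0, 1.6, 0], [0, 0, 2.0, 0], [0, 0, 2.5, 0], [0, 0, 3, 0], [0, 0, 3.2, 0]]], squeeze=10)

```text
clock: 18.2
position: [650.4, 69.9, 191.4]
ee_rot: [0.001, 0.707, 0.707, 0.001]
contact_force: [0.0, 0.5, -5.8]
finger_gap: 46.0
grasp_force: 10.0
```

Run:
```python
from h import *
np.set_printoptions(precision=3,suppress=True)
s=r.state(); print(s["clock"],s["position"],s["contact_force"],s["moment"],s["finger_gap"],s["grasp_force"])
```

```text
18.2 [650.388  69.913 191.382] [ 0.047  0.531 -5.776] [ 0.025 -0.119  0.033] 45.97857158892024 9.999997573904693
```

Hanging about vertical now. I'll firm the grip and carry it over the pad.

Call:
step_arm(rows=[[[0, 0, 0, 0], [-0.2, -0.12, 0, 0], [-0.7, -0.41, 0, 0], [-1.4, -0.82, 0, 0], [-2.2, -1.3, 0, 0], [-3.0, -1.77, 0, 0], [-3.8, -2.24, 0, 0], [-4.6, -2.7, 0, 0]]], squeeze=25)

```text
clock: 19.0
position: [510.0, -11.8, 188.2]
ee_rot: [-0.0, 0.707, 0.707, -0.0]
contact_force: [-0.5, -0.4, -6.2]
finger_gap: 45.8
grasp_force: 25.0
```

Call:
step_arm(rows=[[[-0.8, -0.5, 0, 0], [-1.5, -0.9, 0, 0], [-2.1, -1.25, 0, 0], [-2.5, -1.48, 0, 0], [-2.65, -1.56, 0, 0], [-2.65, -1.56, 0, 0], [-2.65, -1.56, 0, 0], [-2.65, -1.56, 0, 0]]])

```text
clock: 19.8
position: [432.7, -57.7, 188.8]
ee_rot: [-0.0, 0.707, 0.707, -0.0]
contact_force: [-0.6, 0.4, -6.7]
finger_gap: 45.6
grasp_force: 25.0
```

Run:
```python
from h import *
np.set_printoptions(precision=3,suppress=True)
s=r.state(); print(s["clock"],s["position"],s["contact_force"],s["moment"],s["finger_gap"],s["grasp_force"],s["ee_rot"])
f=grab_frame("scene");w=grab_frame("side")
a=np.array(f["img"])[100:310,230:510,::-1];b=np.array(w["img"])[130:340,80:360,::-1]
cv2.imwrite("pics/over.png",cv2.resize(np.hstack([a,b]),(800,300)))
for k in(f,w):
  print([(q["position"],q["conf"],onz(k,q["position"],5)) for q in find_in(k,"pad")[:1]],[(q["position"],q["conf"]) for q in find_in(k,"case")[:1]])
```

```text
19.8 [432.747 -57.686 188.805] [-0.631  0.376 -6.711] [ 0.011 -0.072 -0.033] 45.64733009169627 24.999967832118273 [-0.     0.707  0.707 -0.   ]
[([222.2, 371.0], 0.59, array([427.402, -50.724,   5.   ]))] [([164.2, 380.1], 0.9)]
[([279.7, 219.2], 0.81, array([433.085, -57.545,   5.   ]))] [([218.4, 220.2], 0.65)]
```

View pics/over.png

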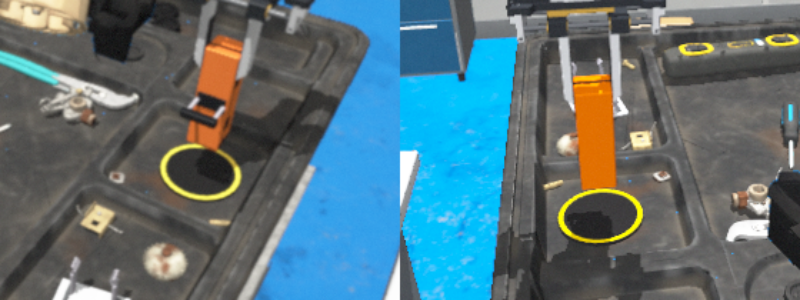

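The case hangs vertical over the pad, heavy end down with the handle toward +y. Lowering it now.

Call:
step_arm(rows=[[[0, 0, -0.4, 0], [0, 0, -0.8, 0], [0, 0, -1.2, 0], [0, 0, -1.6, 0], [0, 0, -1.85, 0], [0, 0, -2.0, 0], [0, 0, -2.05, 0], [0, 0, -2.05, 0]]])

```text
clock: 20.9
position: [432.5, -58.0, 127.7]
ee_rot: [0.0, 0.707, 0.707, 0.0]
contact_force: [-0.7, -0.1, -6.4]
finger_gap: 45.8
grasp_force: 25.0
```

Call:
step_arm(rows=[[[0, 0, -0.05, 0], [0, 0, -0.1, 0], [0, 0, -0.15, 0], [0, 0, -0.18, 0], [0, 0, -0.2, 0], [0, 0, -0.22, 0], [0, 0, -0.22, 0], [0, 0, -0.22, 0]]], squeeze=10)

```text
clock: 21.7
position: [433.5, -58.0, 122.8]
ee_rot: [0.001, 0.707, 0.707, 0.001]
contact_force: [-3.7, 3.9, 14.9]
finger_gap: 46.3
grasp_force: 10.0
```

Call:
step_arm(rows=[[[0, 0, 0.03, 0], [0, 0, 0.03, 0], [0, 0, 0.03, 0], [0, 0, 0.03, 0], [0, 0, 0.03, 0], [0, 0, 0.03, 0], [0, 0, 0.03, 0], [0, 0, 0.03, 0]]], squeeze=4)

```text
clock: 22.5
position: [432.9, -58.0, 122.5]
ee_rot: [0.001, 0.707, 0.707, 0.001]
contact_force: [-1.2, 1.5, 6.7]
finger_gap: 46.0
grasp_force: 4.0
```

Run:
```python
from h import *
np.set_printoptions(precision=3,suppress=True)
s=r.state(); print(s["clock"],s["position"],s["contact_force"],s["moment"],s["finger_gap"],s["grasp_force"])
w=grab_frame("side");f=grab_frame("scene")
a=np.array(f["img"])[100:310,230:510,::-1];b=np.array(w["img"])[130:340,80:360,::-1]
cv2.imwrite("pics/on.png",cv2.resize(np.hstack([a,b]),(800,300)))
```

```text
22.5 [432.904 -57.972 122.511] [-1.193  1.473  6.652] [0.248 0.335 0.03 ] 46.04954190612558 4.005005769431591
```

View pics/on.png

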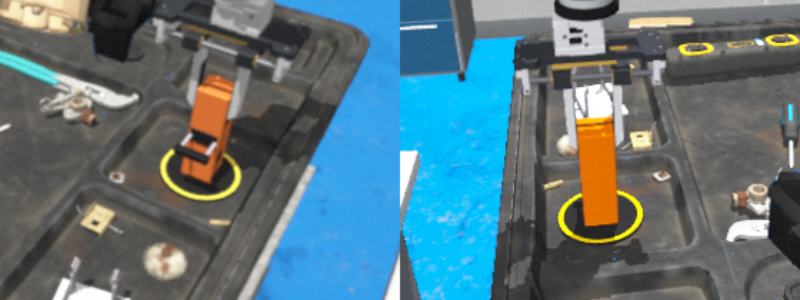

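It stands upright inside the ring. I'll release and lift straight clear.

Call:
step_arm(rows=[[[0, 0, 0, 0], [0, 0, 0, 0], [0, 0, 0, 0], [0, 0, 0, 0], [0, 0, 0, 0], [0, 0, 0.3, 0], [0, 0, 0.8, 0], [0, 0, 1.5, 0]]], claw=-0.6)

```text
clock: 23.4
position: [432.0, -57.9, 167.3]
ee_rot: [-0.001, 0.707, 0.707, -0.0]
contact_force: [-0.1, 0.7, 0.2]
finger_gap: 75.5
grasp_force: 0.0
```

Call:
step_arm(rows=[[[0, 0, 0.6, 0], [0, 0, 1.2, 0], [0, 0, 1.8, 0], [0, 0, 2.4, 0], [0, 0, 2.6, 0], [0, 0, 2.6, 0], [0, 0, 2.6, 0], [0, 0, 2.6, 0]]])

```text
clock: 24.2
position: [432.0, -57.9, 244.0]
ee_rot: [-0.001, 0.707, 0.707, -0.0]
contact_force: [0.7, 0.1, 0.2]
finger_gap: 75.1
grasp_force: 0.0
```

Run:
```python
from h import *
np.set_printoptions(precision=1,suppress=True)
w=grab_frame("side");f=grab_frame("scene")
a=np.array(f["img"])[100:310,230:510,::-1];b=np.array(w["img"])[130:340,80:360,::-1]
cv2.imwrite("pics/end.png",cv2.resize(np.hstack([a,b]),(800,300)))
print(r.state()["contact_force"],r.state()["position"])
for nm in("filler_cap","bracket","tap"):
  P=[(k,find_in(k,nm)) for k in(f,w)]
  print(nm,[q[0]["position"] if q else None for k,q in P])
```

```text
[-0.5 -0.6  0.2] [432.1 -57.9 244.1]
filler_cap [[282.9, 342.2], None]
bracket [[250.6, 296.8], [227.3, 251.6]]
tap [[172.5, 282.2], [270.8, 323.1]]
```

View pics/end.png

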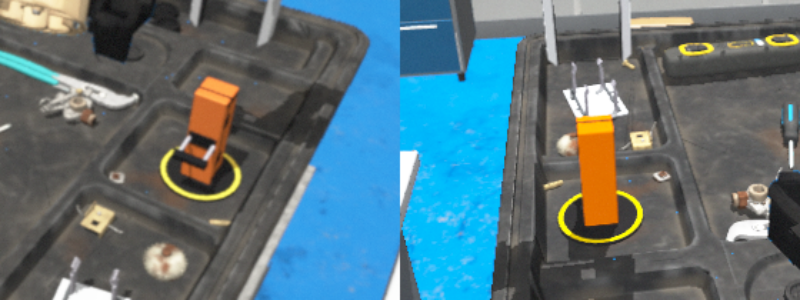

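The case stands free and upright on the pad inside the ring, and the bystanders show no displacement.

```bash
python3 -c "
from bench import workorder
print(workorder.job_done())"
```

```text
the job is handed in; nothing more can be done
None
```

The case stands upright and released on the pad, heavy end down and inside the yellow ring, and the job was handed in at about 24 s of the 58 s allowed; the verdict was not shown to me.

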